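Load a wide-mouth jar into a tilt stand and bolt it in

TASK

Get the wide-mouth amber jar (squat, with the broad black cap) ready for scooping at the balance: draw the bolt of the tilt stand fully back, lay the jar in the sloped cradle so that its foot stands on the ledge and its side lies in the V, cap towards you, and then slide the bolt fully home across its front. Set the jar down, do not drop it, and leave everything else on the bench where it is.

Things in the scene. Friction and masses are not known exactly. Their poses are not given: they have to be found in the camera images.
- jar: The wide-mouth jar to load: squat amber glass, wide black screw cap, 108 mm tall, about 0.22 kg. Origin: centre of its underside; z along its axis towards the cap. Body 56 mm in diameter, straight up to 75 mm above the underside, then a shoulder narrowing to the neck; cap 44 mm in diameter from 86 to 108 mm. Starts upright (within 2 degrees) on the worktop.
- stand: The tilt stand, fixed. Origin on the worktop, midway between the cheeks; x away from the robot, y left, z up. Grey base plate 10 mm high, x -71..67, y -176..64 mm. Two blue cheek plates at y = +-36 to +-42 mm; their upper edge runs along the cradle's x axis at cradle z = 40 mm and ends 110 mm above the worktop.
- cradle: The sloped cradle between the cheeks. Origin: where the centre of the seated jar's underside rests (stand x 20, y 0, z 55 mm). z axis: the seated jar's axis, leaning 28 degrees from vertical towards the stand's -x, so the cap comes towards the robot. x axis: squarely out of its open side, away from the robot and upward. Above z = 40 mm nothing stands beside the jar.
- ledge (a point): Front edge of the cradle's narrow rubber-topped ledge (cradle x 1, z 0; the ledge reaches back from here) that carries the jar's foot. Two white rails form a V that carries its side, 45 degrees either side of the cradle's -x, from 2 to 64 mm along z. The V centres the jar; let go within some 5 mm of its place, it slides down on to the ledge by itself.
- bolt (a joint): Travel of the bolt along the stand's +y, m: 0 fully drawn (hard stop; tip just behind the inner face of the right cheek), 0.080 fully home in the keeper of the left cheek (hard stop). Stays where it is left (friction about 1.5 N, no spring). Home, it passes 2 mm in front of a seated jar; at the start it is partly across the cradle.
- barrel_end (a point): Right-hand end of the bolt's barrel, on the bolt's axis (stand x 39, y -166, z 97 mm). The barrel is a steel channel 24 mm wide from here to the right cheek at y -42 mm, open above for the knob's stem; a strap at each end, top 106 mm above the worktop.
- bolt_knob (a point): Middle of the bolt's black knob, 20 mm in diameter and 30 mm tall (12 mm above this point to 18 mm below it), upright above the bolt on an 8 mm stem; stand frame x 39, y -148 + travel, z 137 mm. It moves with the bolt.
- bolt_tip (a point): Tip of the 11 mm steel bolt, on its axis; stand frame x 39, y -37 + travel, z 97 mm.
- amber_bottle: Bystander: slim amber bottle with a narrow black cap, 50 mm in diameter, 116 mm tall; origin at the centre of its underside.
- white_bottle: Bystander: white plastic bottle with a white cap, 74 mm in diameter, 140 mm tall; origin at the centre of its underside.
- dish: Bystander: round glass dish with crystals, 62 mm in diameter, 12 mm tall.
- timer: Bystander: round white and blue lab timer, 65 mm in diameter, 30 mm tall.
- spatula: Bystander: thin steel spatula 179 mm long, lying flat.
- weight: Bystander: small steel check weight 27 mm in diameter, 48 mm tall.

How it is judged:
On the way, in this order (a step that is already met when the one before it is completed fails the run):
1. the bolt is drawn back clear of the cradle (travel under 8 mm) (value of joint bolt below 0.008 m), for 0.2 s.
2. the jar rests in the cradle, let go, with the bolt still drawn (x of jar in the frame of cradle between -0.005 and 0.004 m and y of jar in the frame of cradle between -0.005 and 0.005 m and z of jar in the frame of cradle between -0.004 and 0.004 m and angle between the z axis of jar and the z axis of cradle, either way round below 0.09 rad and angle between jar's own z axis and vertical below 0.8 rad and contact force between the fingers and jar below 0.1 N and contact force between jar and stand above 0.5 N and linear speed of jar below 0.03 m/s and value of joint bolt below 0.015 m), for 0.2 s.
3. the bolt is home in the keeper (travel over 74 mm) (value of joint bolt above 0.074 m), for 0.2 s.
At the end, for the whole second after the job is handed in: The jar lies at rest in the cradle, cap end up, its underside centre within 4 to 5 mm of the cradle's origin along each cradle axis and its axis within 5 degrees of the cradle's; the bolt's travel is over 74 of 80 mm; the gripper is off the jar (x of jar in the frame of cradle between -0.005 and 0.004 m and y of jar in the frame of cradle between -0.005 and 0.005 m and z of jar in the frame of cradle between -0.004 and 0.004 m and angle between the z axis of jar and the z axis of cradle, either way round below 0.09 rad and angle between jar's own z axis and vertical below 0.8 rad and value of joint bolt above 0.074 m and linear speed of jar below 0.02 m/s and contact force between jar and stand above 0.5 N and contact force between the fingers and jar below 0.1 N); the robot touches nothing.
It fails at once if the jar is dropped: it moves faster than 0.5 m/s with no finger on it (linear speed of jar above 0.5 m/s and contact force between the fingers and jar below 0.05 N).
It fails at once if the jar is laid over or tipped: it leans more than 57 degrees (angle between jar's own z axis and vertical above 1 rad).
It fails at once if another thing on the bench is pushed more than 30 mm from its place (distance of any of amber_bottle, white_bottle, dish, timer, spatula, weight from where it was at the start of the episode above 0.03 m).
It fails at once if one of the other two bottles is tipped over (angle between any of amber_bottle, white_bottle's own z axis and vertical above 0.5 rad).
It also fails if it takes over 62 s, if anything falls off the work surface, if the arm or the gripper's body presses on something with over 40 N, if the wrist force passes 120 N, or if a joint passes its speed limit or range.

ROBOT

A 7-joint arm with a two-finger parallel gripper is mounted at the origin on a cart in front of the work surface, level with it; the furniture and walls round the work are solid. World frame = base frame: x ahead of the robot, y to its left, z up, the work surface at z = 0. Lengths are in m, angles in rad, forces in N, time in s.
With the tool pointing down it reaches from about 0.4 to 0.875 m from the base axis. Payload 6.5 kg.
Tool frame: the origin (TCP) lies at the very end of the fingers, on their centre line; the grasp point (between the pads) lies 19 mm behind it (env.grasp_offset is the distance from the TCP to the grasp point, in m); z points along the fingers, y is the line along which they close (so a half turn about z gives the same grasp; the last joint's range is limited). The gripper opens to 88 mm and grips with 3 to 60 N. Pads are 18 mm wide; open, the fingers measure 123 mm over their backs; the gripper's body (75 mm by 187 mm) begins 45 mm behind the grasp point.
Start: joints at [1.27, 0.536, -0.004, 1.538, 0.003, 1.067, -0.071], TCP at [0.151, -0.632, 0.239] pointing down, gripper open.
Joint ranges: [-2.7, 2.7], [-0.37, 2.16], [-1.27, 1.26], [0.24, 2.4], [-1.31, 4.45], [0.19, 1.91], [-2.76, 2.76]. Speed limits (rad/s): [2.39, 2.39, 3.14, 3.14, 3.14, 3.14, 3.14].

INTERFACE

Orientations are given as a rotation vector (axis times angle).
In Python, from station import env gives the robot as it stands.
- The arm moves only by the shell command python3 inch.py 'ROWS'. ROWS is rows parted by semicolons, their numbers by spaces, 1 to 5 of them, each of 7 numbers: a rotation vector rx, ry, rz in rad, then dx, dy, dz in m, then the opening from 0.0 (shut) to 1.0 (fully open); each row is the pose to reach, as a shift and turn from the pose commanded when the command began, along the tool's axes at that moment; what a row does not reach only later rows make up. A row lasts 1/12 s, in which the tool goes at most 0.0417 m and 0.125 rad, less where a joint would pass 70% of its speed; a pose out of reach is approached as far as the arm can. The fingers move at their own pace and stop on an object; the grip force is fixed at half the most. Time passes only in rows, so rows that do not move let the fingers close. It prints the time, the measured TCP pose, the force, the opening and the grip force at its end.
- env.sense(): the state, without advancing time (a new reading comes with each control period).
- env.get_image(name): name is "scene" or "side" or "wrist"; returns the picture (384x512x3 uint8, red, green, blue); there is no depth.
- env.calibration(name): a dict with "vertical_fov" (degrees; the focal length in pixels is half the picture's height over the tangent of half this angle, whatever the lens; pixels are square), "cx", "cy" (the principal point, pixels), "rvec" (rotation vector, rad) and "tvec" (3), from world to camera coordinates, as OpenCV has them. Camera axes: x right, y down, z forward; pixel columns grow to the right and rows downward; lengths in m; the calibration is good to about 2 mm. A picture is of the moment at which its call begins: read the wrist's pose just before it. calibration takes no time and is no camera call; for the wrist camera it gives the pose at the moment of the call.
- env.sign_off(): hands the job in; it is judged then, once.
The state is a dict: "t": time; "joints": joint angles; "qvel": joint speeds; "tau": joint torques, N m; "eef_pos": TCP position; "eef_rot": TCP orientation; "contact_force": force on the tool from outside, world axes, zero at the start; "moment": the same for the moment, N m; "width": opening from 0.0 (shut) to 1.0 (fully open); "gripper_force": force on a finger pad.
Only numpy, scipy, OpenCV 4.12 (cv2) and the standard library are available. Lean on these libraries where they do the work, as an engineer would, in place of code of your own. Each camera call takes 0.05 s, during which the arm holds its last target. There are 200 camera calls.

## Working session

There is one attempt and no reset: what is moved stays moved. The work goes in short steps, Python scripts to look and compute and a shell command to move; the robot and the scene stay as the last step left them, time stands still between calls to the robot, and variables do not carry over. Pictures are saved under pics/ and viewed, at most 10 in all, crops included, and the job is handed in when it is done.

```bash
ls; mkdir -p pics
python3 - <<'E'
from station import env
import cv2
print(env.sense())
for n in ("scene","side"):
    im=env.get_image(n); cv2.imwrite(f"pics/{n}0.png",im[:,:,::-1]); print(n,env.calibration(n))
print(env.grasp_offset)
E
```

```text
inch.py
pics
station.py
{'t': 0.0, 'joints': array([ 1.26982296,  0.53719493, -0.00444281,  1.53880544,  0.00255964,
        1.06728572, -0.07120251]), 'qvel': array([ 0.00048983,  0.00189308, -0.00124122,  0.0008396 ,  0.00188492,
       -0.00028243, -0.00019016]), 'tau': array([ 2.88561369e-04, -5.70997953e+01,  9.90967378e-01, -2.51609516e+01,
       -5.63268748e-02,  1.78720249e-02,  1.01051701e-04]), 'eef_pos': array([ 0.15106818, -0.63160151,  0.23784677]), 'eef_rot': array([-3.11831007e+00, -3.67823108e-01,  4.44953525e-04]), 'contact_force': array([ 0.27211646, -0.02748142,  0.10725149]), 'moment': array([-0.04900003, -0.04227069, -0.03204029]), 'gripper_force': 0.0, 'width': 0.9968300611049403}
scene {'vertical_fov': 50.85957066864718, 'cx': 260.2869592878258, 'cy': 193.93317757698878, 'rvec': array([ 1.99802277, -0.52494874,  0.29629641]), 'tvec': array([-0.55673123,  0.21003916,  1.05435239])}
side {'vertical_fov': 51.88776464947742, 'cx': 254.10981503573126, 'cy': 192.95116661879212, 'rvec': array([ 2.28676089,  0.56362692, -0.2102485 ]), 'tvec': array([-0.46056607, -0.18439778,  1.69834673])}
0.0187
```

View pics/scene0.png

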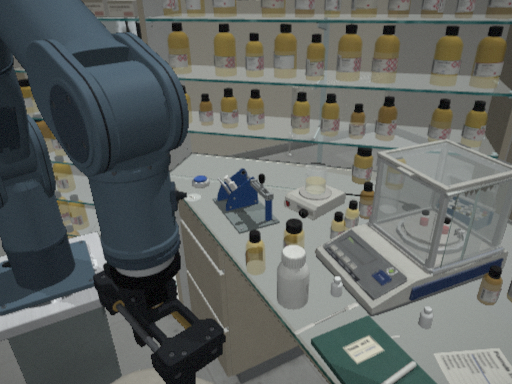

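View pics/side0.png

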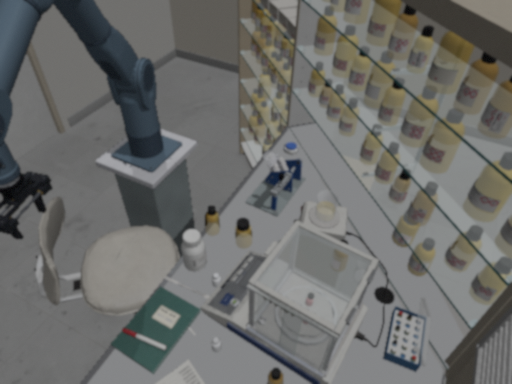

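The scene shows the tilt stand near (245,200), the slim amber bottle near (255,253), and the jar near (293,240). In the side view the jar is at (244,233) and the stand near (278,185). I'll enlarge both for measuring.

```bash
python3 - <<'E'
import cv2,numpy as np
a=cv2.imread('pics/scene0.png')[160:280,180:320]; b=cv2.imread('pics/side0.png')[135:275,180:320]
a=cv2.resize(a,None,fx=4,fy=4,interpolation=cv2.INTER_CUBIC);b=cv2.resize(b,None,fx=4,fy=4,interpolation=cv2.INTER_CUBIC)
cv2.imwrite('pics/a4.png',a);cv2.imwrite('pics/b4.png',b)
E
cat > h.py <<'E'
from station import env
import numpy as np, cv2
from scipy.spatial.transform import Rotation as R
def cam(n):
    c=env.calibration(n); H=384
    f=H/2/np.tan(np.radians(c["vertical_fov"])/2)
    M=cv2.Rodrigues(np.array(c["rvec"]))[0]; t=np.array(c["tvec"])
    return f,c["cx"],c["cy"],M,t
def ray(n,u,v,c=None):
    f,cx,cy,M,t=c or cam(n); d=M.T@np.array([(u-cx)/f,(v-cy)/f,1]); return -M.T@t,d/np.linalg.norm(d)
def plane(n,u,v,z,c=None):
    o,d=ray(n,u,v,c); return o+d*(z-o[2])/d[2]
def tri(*rs):
    A=0;b=0
    for o,d in rs:
        P=np.eye(3)-np.outer(d,d);A=A+P;b=b+P@o
    return np.linalg.solve(A,b)
def proj(n,p,c=None):
    f,cx,cy,M,t=c or cam(n); q=M@np.array(p)+t; return np.array([cx+f*q[0]/q[2],cy+f*q[1]/q[2]])
E
python3 - <<'E'
from h import *
np.set_printoptions(precision=4,suppress=True)
for n in("scene","side"): print(n,ray(n,256,192)[0])
print("jar cap", plane("scene",294,225,.108),plane("side",244,222,.108))
E
```

```text
scene [ 0.0923 -1.0068  0.666 ]
side [ 1.0048 -0.9929  1.0653]
jar cap [ 0.5913 -0.2653  0.108 ] [ 0.607  -0.2491  0.108 ]
```

View pics/a4.png

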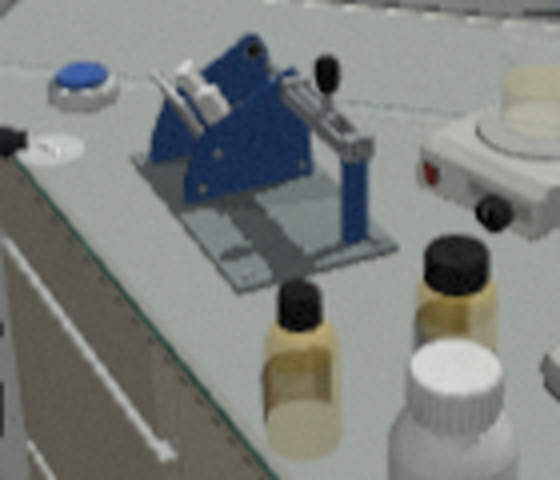

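View pics/b4.png

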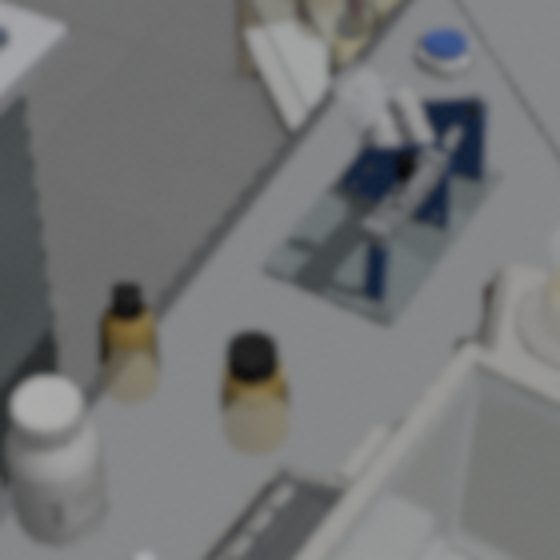

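In the enlarged views, the base-plate corners, the knob (scene crop 327,76; side crop 406,165) and the jar cap top (scene 457,252; side 253,350) are clear. I'll fit the stand pose and the jar position from these.

Run:
```python
from h import *
from scipy.optimize import least_squares
np.set_printoptions(precision=4,suppress=True)
C={n:cam(n) for n in("scene","side")}
sc=lambda u,v:(180+u/4,160+v/4); sd=lambda u,v:(180+u/4,135+v/4)
pts=[("scene",(-.071,-.176,.01),sc(238,292)),("scene",(.067,-.176,.01),sc(398,246)),("scene",(-.071,.064,.01),sc(133,158)),
("side",(-.071,-.176,.01),sd(264,270)),("side",(.067,-.176,.01),sd(390,322)),("side",(.067,.064,.01),sd(498,178)),
("scene",(.039,-.166,.106),sc(358,148))]
def T(p,q):
    c,s=np.cos(p[2]),np.sin(p[2]); return np.array([p[0]+c*q[0]-s*q[1],p[1]+s*q[0]+c*q[1],q[2]])
kn=[("scene",sc(327,76)),("side",sd(406,165))]
def res(p):
    r=[proj(n,T(p,q),C[n])-np.array(m) for n,q,m in pts]
    r+=[proj(n,T(p,(.039,-.148+p[3],.137)),C[n])-np.array(m) for n,m in kn]
    return np.concatenate(r)
s=least_squares(res,[.6,.1,0,.04],loss='soft_l1'); print(s.x); print(s.fun.reshape(-1,2))
for n,p in (("scene",sc(457,252)),("side",sd(253,350))): print(plane(n,*p,.108,C[n]))
print("jar",tri(ray("scene",*sc(457,253)),ray("side",*sd(253,350))))
for nm,a,b in (("slim",sc(300,290),sd(127,290)),("white",sc(457,370),sd(47,400))):print(nm,tri(ray("scene",*a),ray("side",*b)))
np.save("stand.npy",s.x)
```

```text
[ 0.5995  0.0842 -0.0644  0.0439]
[[-0.1004 -0.8206]
 [ 1.0421 -0.2363]
 [-0.5691 -1.3799]
 [-2.6512 -0.4476]
 [-1.7124  1.074 ]
 [ 0.1615 -0.8709]
 [ 1.4028 -2.6027]
 [ 0.1029 -1.8987]
 [-0.7933  0.0741]]
[ 0.5973 -0.2574  0.108 ]
[ 0.6059 -0.2521  0.108 ]
jar [ 0.6034 -0.2475  0.1008]
slim [ 0.4849 -0.2479  0.1116]
white [ 0.5054 -0.394   0.1352]
```

```bash
cat >> h.py <<'E'
np.set_printoptions(precision=4,suppress=True)
def st(q,p=None):
    p=np.load("stand.npy") if p is None else p
    c,s=np.cos(p[2]),np.sin(p[2]); return np.array([p[0]+c*q[0]-s*q[1],p[1]+s*q[0]+c*q[1],q[2]])
def down(yaw,tilt=0):  # tool z down; x at yaw; tilt leans the tool top towards -x of the stand
    return R.from_euler("z",yaw)*R.from_euler("y",-tilt)*R.from_rotvec([np.pi,0,0])
def delta(pos,rot):
    s=env.sense(); r=R.from_rotvec(s["eef_rot"])
    print("rows:",(r.inv()*rot).as_rotvec(),r.inv().apply(np.array(pos)-s["eef_pos"]),"| at",s["eef_pos"],"t",s["t"])
E
python3 - <<'E'
from h import *
r=R.from_rotvec(env.sense()["eef_rot"]).as_matrix();print(r)
delta([.56,-.15,.40],down(-.064))
M,t=cam("wrist")[3:];print("cam in tool",r.T@(-M.T@t-env.sense()["eef_pos"]),(M@r)[2])
E
python3 inch.py '0 0 0 0.03 -0.022 -0.02 1; 0 0 0 0.06 -0.045 -0.04 1;0 0 0 0.09 -0.067 -0.06 1;0 0 0 0.12 -0.09 -0.08 1;0 0 0 0.13 -0.095 -0.085 1'
python3 inch.py '0 0 0 0.032 -0.023 -0.01 1; 0 0 0 0.064 -0.046 -0.02 1;0 0 0 0.096 -0.069 -0.03 1;0 0 0 0.128 -0.092 -0.04 1;0 0 0 0.13 -0.095 -0.04 1'
python3 inch.py '0 0 0 0.032 -0.023 -0.01 1; 0 0 0 0.064 -0.046 -0.02 1;0 0 0 0.096 -0.069 -0.03 1;0 0 0 0.128 -0.092 -0.035 1;0 0 0 0.13 -0.095 -0.035 1'
python3 inch.py '0 0 0.1 0.032 -0.023 0 1; 0 0 0.2 0.064 -0.046 0 1;0 0 0.3 0.096 -0.069 0 1;0 0 0.3 0.12 -0.09 0 1;0 0 0.3 0.12 -0.09 0 1'
python3 - <<'E'
from h import *
print(env.calibration("wrist"))
im=env.get_image("wrist"); cv2.imwrite("pics/w1.png",im[:,:,::-1]); s=env.sense();print(s["t"],s["eef_pos"],s["eef_rot"])
for q in ((-.071,-.176,.01),(.067,-.176,.01),(.067,.064,.01),(-.071,.064,.01),(.039,-.104,.137)): print(proj("wrist",st(q)))
E
```

```text
t: 0.52
eef_pos: [0.2602, -0.506, 0.3265]
eef_rot: [3.118, 0.377, 0.005]
contact_force: [0.9, -1.4, 0.8]
width: 1.001
gripper_force: 0.0
t: 0.93
eef_pos: [0.3663, -0.3807, 0.3656]
eef_rot: [-3.118, -0.385, -0.008]
contact_force: [0.4, 0.1, 0.8]
width: 1.0
gripper_force: 0.0
t: 1.35
eef_pos: [0.4693, -0.2571, 0.3997]
eef_rot: [-3.116, -0.385, -0.007]
contact_force: [-0.1, 0.4, 0.6]
width: 0.998
gripper_force: 0.0
t: 1.77
eef_pos: [0.5629, -0.1412, 0.3978]
eef_rot: [-3.136, 0.086, -0.0]
contact_force: [-0.5, 0.2, 0.8]
width: 0.997
gripper_force: 0.0
{'vertical_fov': 59.34675381162871, 'cx': 246.11886660297813, 'cy': 192.70052745876876, 'rvec': array([-2.0178,  2.1294,  0.3104]), 'tvec': array([-0.1085,  0.4625,  0.7023])}
1.8167 [ 0.5612 -0.1448  0.3978] [-3.1381  0.0908  0.0014]
[212.406  170.1646]
[210.454   80.3665]
[50.8792 79.2181]
[ 64.204  169.0737]
[137.8684 101.0851]
```

View pics/w1.png

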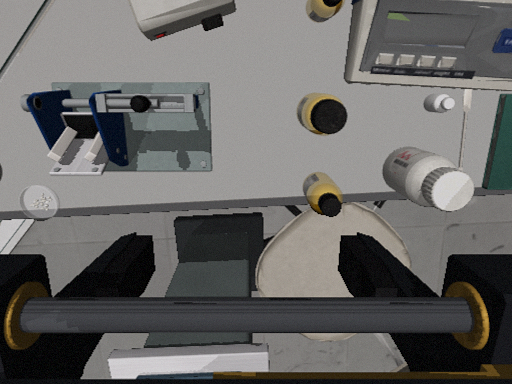

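The wrist view shows the stand's base corners at about (211,82), (211,170), (52,83) and (52,174), the knob at (140,103), and the jar cap at (327,117). The arm was still settling, so I'll retake at rest and crop.

Run:
```python
from h import *
import pickle
s=env.sense();C=cam("wrist"); im=env.get_image("wrist")[:,:,::-1].copy(); print(s["eef_pos"],env.sense()["eef_pos"],s["eef_rot"])
pickle.dump(C,open("c2.pkl","wb")); cv2.imwrite("pics/w2.png",im)
cv2.imwrite("pics/w2c.png",cv2.resize(im[70:190,20:220],None,fx=4,fy=4,interpolation=cv2.INTER_CUBIC))
g=cv2.cvtColor(im,cv2.COLOR_BGR2GRAY); m=(g<45).astype(np.uint8)
m[225:]=0
n,l,S,c=cv2.connectedComponentsWithStats(m)
for i in range(1,n):
    if S[i][4]>60: print(S[i],c[i])
```

```text
[ 0.5612 -0.1448  0.3978] [ 0.5601 -0.1477  0.3979] [-3.1381  0.0908  0.0014]
[ 0  0 42 65 91] [21.2747 30.6484]
[197  12  22  18 265] [207.9925  20.4075]
[495  27  17  23 158] [503.4747  38.9051]
[367  65 104  12 398] [421.691   70.5854]
[  23   90   47   58 1493] [ 45.4501 112.4802]
[  60   94   66   72 1955] [ 99.3632 130.4   ]
[126  94  21  18 277] [135.6173 102.278 ]
[307  98  36  34 963] [324.5389 114.5556]
[307 192  31  23 429] [325.1748 203.4289]
[283 204  17  11  93] [291.5376 208.1935]
[173 212  89  13 917] [220.12   219.1614]
```

View pics/w2c.png

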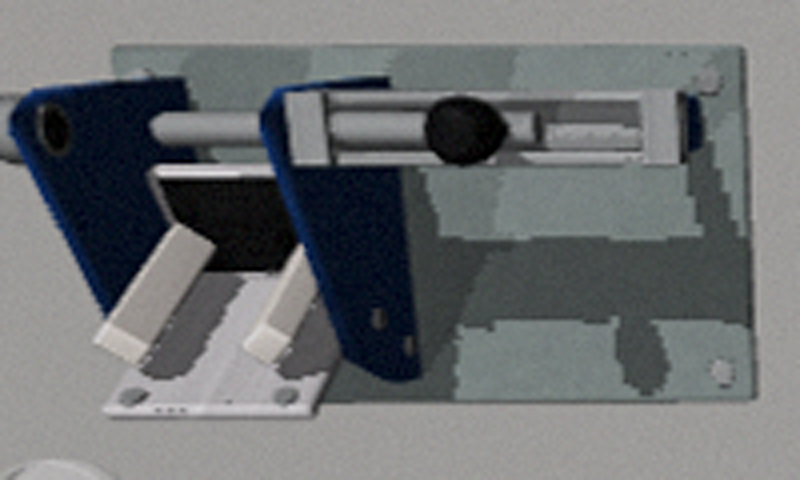

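The crop shows three base corners, at crop (745,47), (755,400) and (113,46), with the knob at (462,130). I'll let the arm settle, take a clean picture and fit.

```bash
python3 inch.py '0 0 0 0 0 0 1;0 0 0 0 0 0 1;0 0 0 0 0 0 1;0 0 0 0 0 0 1' | head -3
python3 - <<'E'
from h import *
import pickle
from scipy.optimize import least_squares
C=cam("wrist"); s=env.sense();im=env.get_image("wrist")[:,:,::-1].copy(); print(s["eef_pos"],env.sense()["eef_pos"])
old=cv2.imread("pics/w2.png");cv2.imwrite("pics/w3.png",im);pickle.dump(C,open("c3.pkl","wb"))
g=cv2.cvtColor(im,cv2.COLOR_BGR2GRAY);go=cv2.cvtColor(old,cv2.COLOR_BGR2GRAY)
p=np.array([[20+u/4,70+v/4] for u,v in ((745,47),(755,400),(113,46),(462,130),(643,128),(307,128))],np.float32)
q,stt,_=cv2.calcOpticalFlowPyrLK(go,g,p[:,None],None,winSize=(15,15)); q=q[:,0]; print((q-p))
q[:3]=cv2.cornerSubPix(g,q[:3,None].copy(),(3,3),(-1,-1),(3,30,.01))[:,0]; print(q)
m=(g<45).astype(np.uint8);m[225:]=0
n,l,S,c=cv2.connectedComponentsWithStats(m)
for i in range(1,n):
    if S[i][4]>200 : print(S[i],c[i])
M=[(.067,-.176,.01),(-.071,-.176,.01),(.067,.064,.01)]
def res(x):
    a=[proj("",st(w,x),C)-q[i] for i,w in enumerate(M)]
    a.append(proj("",st((.039,-.148+x[3],.137),x),C)-q[3])
    return np.concatenate(a)
s=least_squares(res,np.load("stand.npy"));print(s.x,s.fun)
np.save("stand.npy",s.x)
print("strapR",proj("",st((.039,-.160,.106)),C),"tip",proj("",st((.039,-.037+s.x[3],.097)),C))
E
```

```text
t: 2.2
eef_pos: [0.5595, -0.15, 0.3988]
eef_rot: [3.139, -0.105, 0.0]
[ 0.5595 -0.15    0.3988] [ 0.5596 -0.1497  0.3988]
[[-4.6335 -0.5306]
 [-3.7272 -0.3085]
 [-4.3236  1.3366]
 [-5.4466  0.0389]
 [-5.1935 -0.2544]
 [-4.926   0.2696]]
[[200.6847  80.6479]
 [204.8417 169.5356]
 [ 42.8367  82.5972]
 [130.0534 102.5389]
 [175.5565 101.7456]
 [ 91.824  102.2696]]
[192  12  22  18 261] [202.6245  20.046 ]
[488  25  24  22 220] [499.9136  35.0955]
[362  63 104  11 393] [419.0941  68.3486]
[  18   91   52   58 1509] [ 41.1133 113.4606]
[  55   94   67   72 1980] [ 95.399  130.9288]
[121  94  21  18 280] [130.3893 102.3286]
[302  96  36  34 951] [319.4932 112.7865]
[303 190  32  24 432] [321.2569 201.6944]
[172 211  89  14 909] [219.7118 219.1903]
[ 0.5974  0.0909 -0.0542  0.0401] [ 0.3535 -0.1348  0.449   0.6183 -0.7682 -0.0078 -0.003  -0.2313]
strapR [179.6043 101.1979] tip [ 54.0047 102.6859]
```

Run:
```python
from h import *
import pickle
from scipy.optimize import least_squares
C=pickle.load(open("c3.pkl","rb"))
a=np.linspace(0,6.283,60)
def bb(x,r,z):
    P=np.array([proj("",(x[0]+r*np.cos(t),x[1]+r*np.sin(t),zz),C) for zz in z for t in a]);return np.r_[P.min(0),P.max(0)]
for nm,r,z,b in (("jar",.022,(.086,.108),(302,96,338,130)),):
    s=least_squares(lambda x:bb(x,r,z)-np.array(b)+.0,[.6,-.25]);print(nm,s.x,s.fun)
    np.save("jar.npy",s.x)
print("slim cap",plane("",321.3,201.7,.108,C))
yaw=np.load("stand.npy")[2]; print(proj("",[*np.load("jar.npy"),0],C))
print("knob",st((.039,-.108,.137)))
delta(st((.039,-.148+.0401,.20)),down(yaw)*R.from_euler("z",-np.pi/2))
delta(st((.039,-.148+.0401,.20)),down(yaw))
```

```text
jar [ 0.6011 -0.2482] [-0.8248 -0.8774  0.7843  0.91  ]
slim cap [ 0.4836 -0.2477  0.108 ]
[306.6028 109.5318]
knob [ 0.6305 -0.0191  0.137 ]
rows: [ 0.0003  0.0002 -1.5832] [ 0.062  -0.1352  0.1988] | at [ 0.5596 -0.1497  0.3988] t 2.25
rows: [ 0.0003 -0.0001 -0.0125] [ 0.062  -0.1352  0.1988] | at [ 0.5596 -0.1497  0.3988] t 2.25
```

```bash
python3 inch.py '0 0 -0.0125 0.015 -0.033 0 0.6; 0 0 -0.0125 0.03 -0.066 0 0.6;0 0 -0.0125 0.045 -0.1 0.01 0.6;0 0 -0.0125 0.062 -0.135 0.02 0.6;0 0 -0.0125 0.062 -0.135 0.05 0.6'
python3 inch.py '0 0 0 0 0 0.035 0.6; 0 0 0 0 0 0.07 0.6;0 0 0 0 0 0.1 0.6;0 0 0 0 0 0.13 0.6;0 0 0 0 0 0.13 0.6'
python3 inch.py '0 0 0 0 0 0 0.6;0 0 0 0 0 0 0.6'|head -3
python3 - <<'E'
from h import *
x=np.load("stand.npy");delta(st((.039,-.148+.0401,.120)),down(x[2]))
im=env.get_image("wrist"); cv2.imwrite("pics/w4.png",im[:,:,::-1])
for z in (.149,): print(proj("wrist",st((.039,-.108,z))))
g=cv2.cvtColor(im,cv2.COLOR_RGB2GRAY);m=(g<45).astype(np.uint8)
n,l,S,c=cv2.connectedComponentsWithStats(m)
for i in range(1,n):
    if S[i][4]>200 : print(S[i],c[i])
E
```

```text
t: 2.67
eef_pos: [0.6345, -0.0085, 0.3516]
eef_rot: [-3.134, 0.067, -0.013]
contact_force: [-0.4, 2.1, 1.0]
width: 0.642
gripper_force: 0.0
t: 3.08
eef_pos: [0.6267, -0.0189, 0.2127]
eef_rot: [3.14, -0.083, -0.016]
contact_force: [-1.4, -0.0, -1.0]
width: 0.601
gripper_force: 0.0
t: 3.25
eef_pos: [0.6318, -0.0183, 0.2207]
eef_rot: [-3.14, 0.083, -0.004]
rows: [-0.0002 -0.0026  0.0011] [-0.0015  0.0008  0.1007] | at [ 0.6318 -0.0183  0.2207] t 3.25
[247.349  206.0084]
[  0   0  97 139 325] [49.6277 65.6554]
[311  46  32  24 509] [327.1827  58.3556]
[  58  149   57  100 3061] [ 88.1094 192.4227]
[    0   149   512   235 45989] [247.4405 308.4771]
[485 178  27  53 997] [500.4804 203.9759]
```

View pics/w4.png

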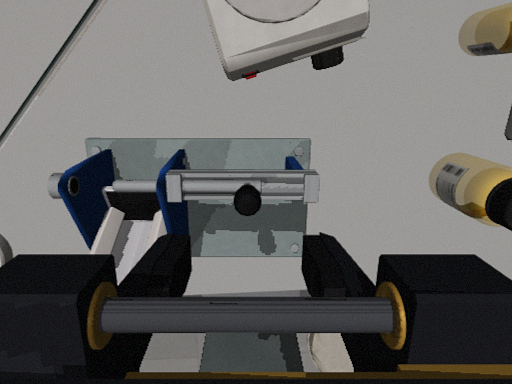

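The knob is centred between the open fingers at (247,201), matching the prediction. I'll descend, grip it and draw it back.

```bash
python3 inch.py '0 0 0 -0.001 0 0.035 0.6; 0 0 0 -0.001 0 0.07 0.6;0 0 0 -0.001 0 0.09 0.6;0 0 0 -0.001 0 0.1 0.6;0 0 0 -0.001 0 0.1 0.6'
python3 inch.py '0 0 0 0 0 0 0.1; 0 0 0 0 0 0 0.1;0 0 0 0 0 0 0.1;0 0 0 0 0 0 0.1;0 0 0 0 0 0 0.1'
python3 - <<'E'
from h import *
x=np.load("stand.npy");s=env.sense();d=R.from_euler("z",-x[2]).apply(s["eef_pos"]-np.r_[x[:2],0]);print("tcp in stand",d, "travel est",d[1]+.148)
E
```

```text
t: 3.72
eef_pos: [0.6294, -0.0182, 0.1183]
eef_rot: [3.14, -0.083, -0.002]
contact_force: [-0.5, -0.3, -0.5]
width: 0.601
gripper_force: 0.0
t: 4.13
eef_pos: [0.6302, -0.0181, 0.1197]
eef_rot: [-3.14, 0.083, -0.002]
contact_force: [-0.0, -0.7, -0.1]
width: 0.243
gripper_force: 0.0
tcp in stand [ 0.0387 -0.107   0.1197] travel est 0.04098884674696311
```

```bash
python3 inch.py '0 0 0 0 0 0 0.1; 0 0 0 0 0 0 0.1;0 0 0 0 0.015 0 0.1;0 0 0 0 0.03 0 0.1;0 0 0 0 0.04 0 0.1'
python3 inch.py '0 0 0 0 0.003 0 0.1; 0 0 0 0 0.003 0 0.1;0 0 0 0 0.003 0 0.1'
python3 - <<'E'
from h import *
x=np.load("stand.npy");s=env.sense();d=R.from_euler("z",-x[2]).apply(s["eef_pos"]-np.r_[x[:2],0]);print("tcp in stand",d, "travel est",d[1]+.148)
E
```

```text
t: 4.55
eef_pos: [0.628, -0.059, 0.1194]
eef_rot: [-3.139, 0.085, -0.002]
contact_force: [0.7, 37.8, 2.9]
width: 0.21
gripper_force: 29.9
t: 4.8
eef_pos: [0.628, -0.0585, 0.1195]
eef_rot: [-3.136, 0.08, -0.002]
contact_force: [-0.1, 8.9, 7.3]
width: 0.211
gripper_force: 30.0
tcp in stand [ 0.0387 -0.1475  0.1195] travel est 0.0004754971081485093
```

```bash
python3 inch.py '0 0 0 0 -0.002 0 0.4; 0 0 0 0 -0.002 0 0.5;0 0 0 0 -0.002 0 0.5;0 0 0 0 -0.002 -0.04 0.5;0 0 0 0 -0.002 -0.08 0.7'
python3 inch.py '0 0 0 0 0 -0.04 1; 0 0 0 0 0 -0.08 1;0 0 0 0 0 -0.08 1'
python3 - <<'E'
from h import *
import pickle
C=pickle.load(open("c3.pkl","rb"));x=np.load("stand.npy");j=np.load("jar.npy")
for z in (0.03,.06,.09): print(z,plane("",343,80,z,C),plane("",362,62,z,C))
delta([*j,.25],down(x[2]))
E
```

```text
t: 5.22
eef_pos: [0.625, -0.0606, 0.1967]
eef_rot: [3.14, -0.085, -0.011]
contact_force: [1.9, -0.6, 1.1]
width: 0.552
gripper_force: 0.0
t: 5.47
eef_pos: [0.6314, -0.0604, 0.2872]
eef_rot: [3.139, -0.086, 0.02]
contact_force: [1.5, -0.3, 0.5]
width: 0.781
gripper_force: 0.0
0.03 [ 0.6408 -0.2963  0.03  ] [ 0.6635 -0.3231  0.03  ]
0.06 [ 0.6403 -0.2881  0.06  ] [ 0.6616 -0.3133  0.06  ]
0.09 [ 0.6397 -0.2799  0.09  ] [ 0.6597 -0.3035  0.09  ]
rows: [ 0.0008 -0.0129 -0.0003] [-0.0205  0.1891  0.0371] | at [ 0.6314 -0.0604  0.2872] t 5.4667
```

```bash
python3 inch.py '0 0 0 -0.005 0.04 0 1; 0 0 0 -0.01 0.08 0.01 1;0 0 0 -0.015 0.12 0.02 1;0 0 0 -0.02 0.155 0.03 1;0 0 0 -0.02 0.188 0.037 1'
python3 inch.py '0 0 0 0 0 0 1;0 0 0 0 0 0 1; 0 0 0 0 0 0 1'
python3 - <<'E'
from h import *
import pickle
C=pickle.load(open("c3.pkl","rb"));x=np.load("stand.npy");j=np.load("jar.npy")
c=ray("",343,80,C)
print("balance corner",tri(c,ray("side",251.5,253)),tri(c,ray("scene",317,257)))
delta([*j,.25],down(x[2]))
im=env.get_image("wrist"); cv2.imwrite("pics/w5.png",im[:,:,::-1])
for z in (.108,.086,0): print(proj("wrist",[*j,z]))
E
```

```text
t: 5.88
eef_pos: [0.595, -0.2498, 0.2402]
eef_rot: [3.139, -0.087, -0.004]
contact_force: [-0.0, 0.2, -0.2]
width: 0.996
gripper_force: 0.0
t: 6.13
eef_pos: [0.5974, -0.2455, 0.2413]
eef_rot: [-3.14, 0.083, 0.001]
contact_force: [-0.3, 0.2, 0.2]
width: 1.0
gripper_force: 0.0
balance corner [ 0.6493 -0.2943  0.0254] [ 0.6421 -0.3023  0.0107]
rows: [-0.0007  0.0006  0.0011] [ 0.0039  0.0024 -0.0087] | at [ 0.5974 -0.2455  0.2413] t 6.1333
[250.1883 177.1346]
[249.9425 171.4496]
[249.2362 155.1184]
```

View pics/w5.png

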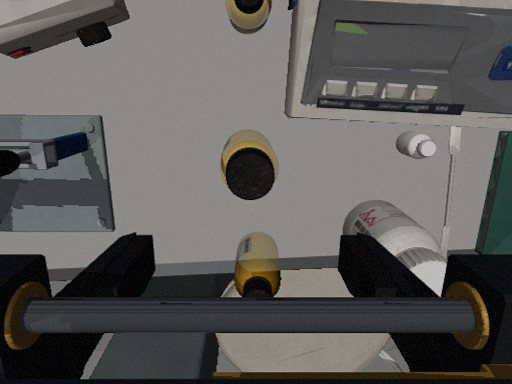

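The cap top is at (250,176), within 1 px of the prediction. I'll descend over the jar to TCP z ≈ 0.047 and grip.

```bash
python3 inch.py '0 0 0 0.004 0.0024 0 1; 0 0 0 0.004 0.0024 0.03 1;0 0 0 0.004 0.0024 0.06 1;0 0 0 0.004 0.0024 0.09 1;0 0 0 0.004 0.0024 0.09 1'
python3 inch.py '0 0 0 0 0 0 1;0 0 0 0 0 0 1; 0 0 0 0 0 0 1'
python3 - <<'E'
from h import *
x=np.load("stand.npy");j=np.load("jar.npy");delta([*j,.047],down(x[2]))
E
```

```text
t: 6.6
eef_pos: [0.5984, -0.2459, 0.1461]
eef_rot: [-3.137, 0.079, 0.014]
contact_force: [-2.1, 0.8, -1.0]
width: 1.003
gripper_force: 0.0
t: 6.85
eef_pos: [0.6033, -0.2484, 0.1542]
eef_rot: [3.139, -0.082, 0.006]
contact_force: [-0.1, -0.1, -0.1]
width: 0.998
gripper_force: 0.0
rows: [ 0.001  -0.0039  0.0021] [-0.0026 -0.0002  0.1072] | at [ 0.6033 -0.2484  0.1542] t 6.85
```

```bash
python3 inch.py '0 0 0 -0.002 0 0.03 1; 0 0 0 -0.002 0 0.06 1;0 0 0 -0.002 0 0.085 1;0 0 0 -0.002 0 0.1 1;0 0 0 -0.002 0 0.106 1'
python3 inch.py '0 0 0 0 0 0 1;0 0 0 0 0 0 1; 0 0 0 0 0 0 1'
python3 - <<'E'
from h import *
x=np.load("stand.npy");j=np.load("jar.npy");delta([*j,.047],down(x[2]))
E
```

```text
t: 7.27
eef_pos: [0.5991, -0.248, 0.0447]
eef_rot: [-3.14, 0.083, 0.002]
contact_force: [0.5, 0.7, 0.3]
width: 1.001
gripper_force: 0.0
t: 7.52
eef_pos: [0.601, -0.2487, 0.0477]
eef_rot: [3.14, -0.083, 0.005]
contact_force: [-0.3, -0.5, 0.3]
width: 1.003
gripper_force: 0.0
rows: [ 0.0009 -0.0031  0.0015] [ 0.0001 -0.0005  0.0007] | at [ 0.601  -0.2487  0.0477] t 7.5167
```

```bash
python3 inch.py '0 0 0 0 0 0 0.4;0 0 0 0 0 0 0.4; 0 0 0 0 0 0 0.4;0 0 0 0 0 0 0.4;0 0 0 0 0 0 0.4'
python3 inch.py '0 0 0 0 0 0 0.4;0 0 0 0 0 0 0.4; 0 0 0 0 0 0 0.4'
python3 - <<'E'
from h import *
x=np.load("stand.npy");s=env.sense();print(s["eef_pos"],(R.from_rotvec(s["eef_rot"]).as_matrix()[:,2]))
E
```

```text
t: 7.93
eef_pos: [0.5995, -0.2483, 0.0459]
eef_rot: [3.14, -0.083, 0.0]
contact_force: [-0.2, 0.1, -0.5]
width: 0.642
gripper_force: 0.0
t: 8.18
eef_pos: [0.5996, -0.2481, 0.0458]
eef_rot: [-3.14, 0.083, -0.0]
contact_force: [-0.7, 0.8, 1.3]
width: 0.618
gripper_force: 29.9
[ 0.5996 -0.2481  0.0458] [ 0.0001  0.0001 -1.    ]
```

The jar is gripped (opening 54 mm, 30 N). Lifting.

```bash
python3 inch.py '0 0 0 0 0 -0.02 0.4;0 0 0 0 0 -0.05 0.4; 0 0 0 0 0 -0.085 0.4;0 0 0 0 0 -0.12 0.4;0 0 0 0 0 -0.155 0.4'
python3 inch.py '0 0 0 0 0 -0.035 0.4;0 0 0 0 0 -0.055 0.4;0 0 0 0 0 -0.055 0.4; 0 0 0 0 0 -0.055 0.4'
cat >> h.py <<'E'
T=np.radians(28)
def seat(ox,oz,jx=.0015,jz=.0458,oy=0):
    cx=np.array([np.cos(T),0,np.sin(T)]);cz=np.array([-np.sin(T),0,np.cos(T)])
    return st(np.array([.02,oy,.055])+cx*(ox-jx)+cz*(oz+jz)),down(np.load("stand.npy")[2],T)
E
python3 - <<'E'
from h import *
p,r=seat(.01,.12);print(p);delta(p,r)
E
```

```text
t: 8.6
eef_pos: [0.5986, -0.248, 0.2014]
eef_rot: [-3.14, 0.083, 0.003]
contact_force: [0.3, -0.3, -2.9]
width: 0.621
gripper_force: 29.9
t: 8.93
eef_pos: [0.5994, -0.2483, 0.2558]
eef_rot: [3.14, -0.083, 0.001]
contact_force: [-1.2, -0.3, -4.0]
width: 0.619
gripper_force: 29.9
[0.5471 0.0936 0.2054]
rows: [0.0001 0.488  0.0015] [-0.0703 -0.3387  0.0502] | at [ 0.5994 -0.2483  0.2558] t 8.9333
```

```bash
python3 inch.py '0 0 0 -0.01 -0.03 0 0.4;0 0 0 -0.02 -0.065 0 0.4; 0 0 0 -0.03 -0.1 0 0.4;0 0 0 -0.04 -0.135 0 0.4;0 0 0 -0.05 -0.17 0 0.4'
python3 inch.py '0 0.06 0 -0.01 -0.035 0 0.4;0 0.12 0 -0.02 -0.07 0 0.4; 0 0.18 0 -0.02 -0.105 0 0.4;0 0.24 0 -0.02 -0.14 0 0.4;0 0.3 0 -0.02 -0.168 0 0.4'
python3 inch.py '0 0.06 0 0 0 0 0.4;0 0.12 0 0 0 0 0.4; 0 0.188 0 0 0 0 0.4;0 0.188 0 0 0 0 0.4;0 0.188 0 0 0 0 0.4'
python3 - <<'E'
from h import *
p,r=seat(.008,.10);delta(p,r);p,r=seat(.008,.03);delta(p,r)
E
```

```text
t: 9.35
eef_pos: [0.5561, -0.0743, 0.2528]
eef_rot: [-3.14, 0.083, 0.008]
contact_force: [0.2, 1.2, -1.7]
width: 0.62
gripper_force: 29.9
t: 9.77
eef_pos: [0.5453, 0.0955, 0.2534]
eef_rot: [3.099, -0.079, 0.466]
contact_force: [0.8, 0.3, -2.8]
width: 0.621
gripper_force: 29.9
t: 10.18
eef_pos: [0.5452, 0.0927, 0.2533]
eef_rot: [3.036, -0.077, 0.746]
contact_force: [0.8, -0.5, -2.7]
width: 0.622
gripper_force: 29.9
rows: [0.0005 0.0067 0.0035] [-0.0224 -0.0012  0.0633] | at [0.5452 0.0927 0.2533] t 10.1833
rows: [0.0005 0.0067 0.0035] [-0.0219 -0.0012  0.1333] | at [0.5452 0.0927 0.2533] t 10.1833
```

```bash
python3 inch.py '0 0.007 0.003 -0.022 -0.001 0 0.4;0 0.007 0.003 -0.022 -0.001 0.025 0.4; 0 0.007 0.003 -0.022 -0.001 0.05 0.4;0 0.007 0.003 -0.022 -0.001 0.075 0.4;0 0.007 0.003 -0.022 -0.001 0.09 0.4'
python3 inch.py '0 0 0 0 0 0 0.4;0 0 0 0 0 0 0.4; 0 0 0 0 0 0 0.4'
python3 - <<'E'
from h import *
for oz in (.03,.004): p,r=seat(.008,oz);delta(p,r)
a=env.get_image("scene")[:,:,::-1];b=env.get_image("wrist")[:,:,::-1]
cv2.imwrite("pics/p1.png",np.hstack([cv2.resize(a[150:250,190:290],(384,384),interpolation=2),b[:,100:480]]))
E
```

```text
t: 10.6
eef_pos: [0.5713, 0.0912, 0.1645]
eef_rot: [3.031, -0.087, 0.764]
contact_force: [-1.2, -0.5, -3.2]
width: 0.625
gripper_force: 29.9
t: 10.85
eef_pos: [0.5703, 0.0935, 0.1662]
eef_rot: [3.034, -0.084, 0.766]
contact_force: [-0.6, 0.2, -2.5]
width: 0.624
gripper_force: 29.9
rows: [-0.0014 -0.0059 -0.0012] [-0.0043  0.0012  0.0445] | at [0.5703 0.0935 0.1662] t 10.85
rows: [-0.0014 -0.0059 -0.0012] [-0.0044  0.0012  0.0705] | at [0.5703 0.0935 0.1662] t 10.85
```

View pics/p1.png

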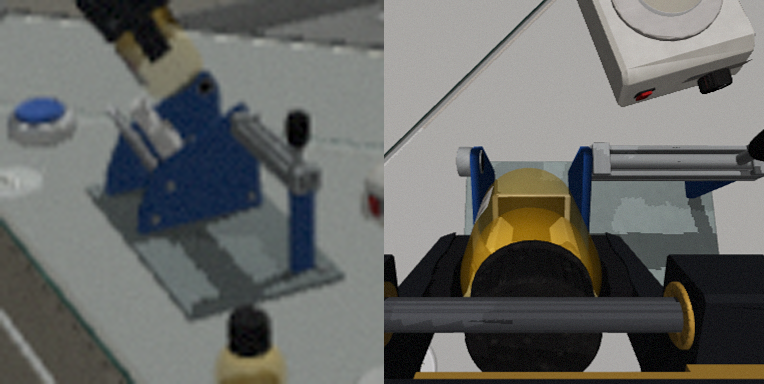

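The jar is held at the cradle's slope and centred between the cheeks, with the bolt drawn. Continuing down.

```bash
python3 inch.py '0 -0.006 0 -0.004 0.001 0.01 0.4;0 -0.006 0 -0.004 0.001 0.02 0.4; 0 -0.006 0 -0.004 0.001 0.03 0.4;0 -0.006 0 -0.004 0.001 0.04 0.4;0 -0.006 0 -0.004 0.001 0.045 0.4'
python3 inch.py '0 0 0 0 0 0.005 0.4;0 0 0 0 0 0.01 0.4; 0 0 0 0 0 0.015 0.4;0 0 0 0 0 0.015 0.4;0 0 0 0 0 0.015 0.4'
python3 - <<'E'
from h import *
for ox,oz in ((.008,.006),(.003,.002)): p,r=seat(ox,oz);delta(p,r)
E
```

```text
t: 11.37
eef_pos: [0.594, 0.0914, 0.1349]
eef_rot: [3.04, -0.084, 0.722]
contact_force: [-0.3, 0.2, -2.7]
width: 0.622
gripper_force: 29.9
t: 11.78
eef_pos: [0.6016, 0.0917, 0.126]
eef_rot: [3.041, -0.082, 0.711]
contact_force: [0.3, 0.3, -3.1]
width: 0.622
gripper_force: 29.9
rows: [0.0049 0.029  0.0013] [-0.0123  0.0009  0.0187] | at [0.6016 0.0917 0.126 ] t 11.7833
rows: [0.0049 0.029  0.0013] [-0.0172  0.0009  0.0229] | at [0.6016 0.0917 0.126 ] t 11.7833
```

```bash
python3 inch.py '0 0 0 0 0 0 0.4;0 0 0 0 0 0 0.4; 0 0 0 0 0 0 0.4'
python3 - <<'E'
from h import *
print(env.sense()["joints"],env.sense()["qvel"],env.sense()["tau"])
for ox,oz in ((.008,.006),(.003,.002)): p,r=seat(ox,oz);delta(p,r)
E
```

```text
t: 12.03
eef_pos: [0.6016, 0.0917, 0.1265]
eef_rot: [3.041, -0.082, 0.712]
contact_force: [0.3, 0.1, -3.0]
width: 0.625
gripper_force: 29.9
[-0.3522  0.4696  0.0461  2.1151  0.8572  0.1921 -2.7568] [-0.0003  0.0024 -0.0012  0.0003 -0.0015  0.0009 -0.0034] [  0.0174 -46.6844   1.9483 -18.0304   0.406   -0.8546  -0.0073]
rows: [0.0047 0.0285 0.0013] [-0.0125  0.001   0.0191] | at [0.6016 0.0917 0.1265] t 12.0333
rows: [0.0047 0.0285 0.0013] [-0.0174  0.001   0.0232] | at [0.6016 0.0917 0.1265] t 12.0333
```

Joints 6 and 7 are at their limits (0.192 and -2.757). Because the jar is symmetric, I'll back out, turn the tool half a turn about its own axis to free joint 7, and come in again.

```bash
python3 inch.py '0 0 0 0 0 -0.03 0.4;0 0 0 0 0 -0.06 0.4; 0 0 0 0 0 -0.09 0.4;0 0 0 0 0 -0.115 0.4;0 0 0 0 0 -0.13 0.4'
python3 inch.py '0 0 0.06 0 0 0 0.4;0 0 0.12 0 0 0 0.4; 0 0 0.18 0 0 0 0.4'
python3 - <<'E'
from h import *
print(env.sense()["joints"])
p,r=seat(.01,.12);delta(p,r);delta(p,r*R.from_euler("z",np.pi))
E
```

```text
t: 12.45
eef_pos: [0.5436, 0.0956, 0.2453]
eef_rot: [3.041, -0.082, 0.716]
contact_force: [0.8, 0.6, -3.2]
width: 0.617
gripper_force: 29.9
t: 12.7
eef_pos: [0.5438, 0.0951, 0.2434]
eef_rot: [-3.014, 0.36, -0.711]
contact_force: [0.0, -0.2, -3.3]
width: 0.622
gripper_force: 29.9
[-0.1869  0.1819 -0.1978  2.1513  0.5461  0.4459 -2.6352]
rows: [ 0.0075  0.0273 -0.1822] [-0.0134  0.0036  0.0355] | at [0.5438 0.0951 0.2434] t 12.7
rows: [ 0.0405 -0.0111  2.9591] [-0.0134  0.0036  0.0355] | at [0.5438 0.0951 0.2434] t 12.7
```

```bash
for i in 1 2 3 4 5; do python3 inch.py '0 0 -0.12 0 0 0 0.4;0 0 -0.24 0 0 0 0.4;0 0 -0.36 0 0 0 0.4;0 0 -0.48 0 0 0 0.4;0 0 -0.6 0 0 0 0.4' | head -3 | tail -2; done
python3 inch.py '0 0 -0.12 0 0 0 0.4;0 0 -0.24 0 0 0 0.4;0 0 -0.32 0 0 0 0.4;0 0 -0.32 0 0 0 0.4'
python3 - <<'E'
from h import *
print(env.sense()["joints"])
p,r=seat(.008,.10);delta(p,r*R.from_euler("z",np.pi))
E
```

```text
eef_pos: [0.5437, 0.0952, 0.2428]
eef_rot: [2.902, 0.546, 0.67]
eef_pos: [0.5438, 0.0952, 0.2428]
eef_rot: [2.517, 1.329, 0.567]
eef_pos: [0.5438, 0.0951, 0.2428]
eef_rot: [1.954, 1.955, 0.426]
eef_pos: [0.5438, 0.0952, 0.2428]
eef_rot: [1.263, 2.397, 0.258]
eef_pos: [0.5438, 0.0951, 0.2428]
eef_rot: [0.494, 2.638, 0.074]
t: 15.12
eef_pos: [0.5438, 0.095, 0.2427]
eef_rot: [0.072, 2.681, -0.025]
contact_force: [0.0, -0.0, -2.0]
width: 0.621
gripper_force: 29.9
[ 0.3011  0.2509 -0.7472  2.127   0.7836  0.5347  0.4951]
rows: [-0.0054 -0.0288  0.0021] [ 0.015  -0.0009  0.055 ] | at [0.5438 0.095  0.2427] t 15.1167
```

```bash
cat >> h.py <<'E'
def seat2(ox,oz):
    p,r=seat(ox,oz,jx=-.0015); return p,r*R.from_euler("z",np.pi)
E
python3 inch.py '0 -0.029 0 0.012 -0.001 0.0 0.4;0 -0.029 0 0.012 -0.001 0.02 0.4; 0 -0.029 0 0.012 -0.001 0.04 0.4;0 -0.029 0 0.012 -0.001 0.055 0.4;0 -0.029 0 0.012 -0.001 0.055 0.4'
python3 inch.py '0 0 0 0 0 0.02 0.4;0 0 0 0 0 0.04 0.4; 0 0 0 0 0 0.055 0.4;0 0 0 0 0 0.055 0.4;0 0 0 0 0 0.055 0.4'
python3 - <<'E'
from h import *
print(env.sense()["joints"])
for ox,oz in ((.008,.03),(.008,.006),(.002,.002)): delta(*seat2(ox,oz))
E
```

```text
t: 15.53
eef_pos: [0.557, 0.0928, 0.1858]
eef_rot: [0.078, 2.655, -0.025]
contact_force: [-0.6, 0.6, -2.8]
width: 0.622
gripper_force: 29.9
t: 15.95
eef_pos: [0.5831, 0.0919, 0.1398]
eef_rot: [0.075, 2.652, -0.024]
contact_force: [-0.1, -0.1, -3.0]
width: 0.618
gripper_force: 29.9
[ 0.0885  0.4688 -0.5065  2.1474  1.3417  0.4083 -0.0301]
rows: [-0.0048 -0.0004 -0.0014] [-0.     -0.0002  0.0152] | at [0.5831 0.0919 0.1398] t 15.95
rows: [-0.0048 -0.0004 -0.0014] [-0.     -0.0001  0.0392] | at [0.5831 0.0919 0.1398] t 15.95
rows: [-0.0048 -0.0004 -0.0014] [ 0.006  -0.0001  0.0432] | at [0.5831 0.0919 0.1398] t 15.95
```

Tracking is now exact. Going down.

```bash
python3 inch.py '0 0 0 0 0 0.01 0.4;0 0 0 0 0 0.02 0.4; 0 0 0 0 0 0.03 0.4;0 0 0 0 0 0.036 0.4;0 0 0 0 0 0.036 0.4'
python3 inch.py '0 0 0 0.002 0 0.001 0.4;0 0 0 0.004 0 0.001 0.4; 0 0 0 0.005 0 0.002 0.4;0 0 0 0.005 0 0.002 0.4;0 0 0 0.005 0 0.002 0.4'
python3 - <<'E'
from h import *
print(env.sense()["joints"])
delta(*seat2(0,0))
a=env.get_image("scene")[:,:,::-1];b=env.get_image("side")[:,:,::-1]
cv2.imwrite("pics/p2.png",np.hstack([cv2.resize(a[150:250,190:290],(390,390),interpolation=2),cv2.resize(b[130:230,225:325],(390,390),interpolation=2)]))
E
```

```text
t: 16.37
eef_pos: [0.6004, 0.0906, 0.1081]
eef_rot: [0.075, 2.652, -0.024]
contact_force: [-0.6, -0.3, -2.4]
width: 0.619
gripper_force: 29.9
t: 16.78
eef_pos: [0.5976, 0.0917, 0.1047]
eef_rot: [0.073, 2.65, -0.023]
contact_force: [1.9, 1.6, 0.6]
width: 0.619
gripper_force: 29.9
[ 0.0561  0.5529 -0.4612  2.1296  1.5278  0.3977 -0.1967]
rows: [-0.0034  0.0022  0.0002] [ 0.0044 -0.0008  0.0074] | at [0.5976 0.0917 0.1047] t 16.7833
```

View pics/p2.png

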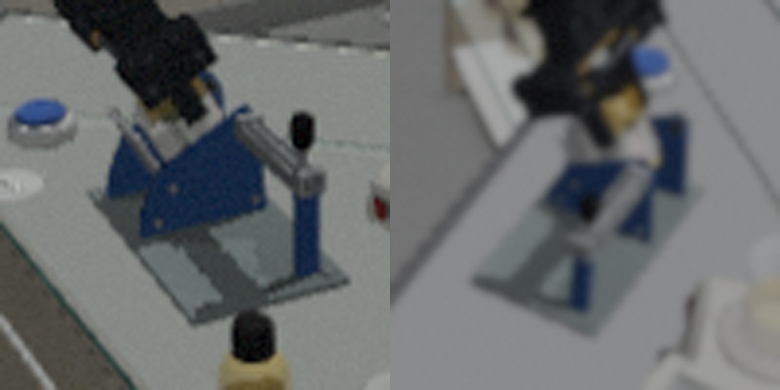

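The jar is going into the cradle, and the force is rising slightly from the rails. I'll press on gently along z and watch the force.

```bash
python3 inch.py '0 0 0 -0.0005 0 0.001 0.4;0 0 0 -0.0005 0 0.002 0.4; 0 0 0 -0.0005 0 0.003 0.4;0 0 0 -0.0005 0 0.004 0.4;0 0 0 -0.0005 0 0.004 0.4'
python3 inch.py '0 0 0 0 0 0 0.4;0 0 0 0 0 0 0.4'
python3 - <<'E'
from h import *
delta(*seat2(0,0)); s=env.sense(); print(R.from_euler("z",0).apply(s["contact_force"]),(R.from_rotvec(s["eef_rot"]).inv()).apply(s["contact_force"]),s["moment"])
E
```

```text
t: 17.3
eef_pos: [0.5995, 0.0916, 0.1005]
eef_rot: [0.073, 2.651, -0.022]
contact_force: [2.0, 4.0, 2.8]
width: 0.622
gripper_force: 29.8
t: 17.47
eef_pos: [0.5994, 0.0916, 0.1005]
eef_rot: [0.073, 2.651, -0.022]
contact_force: [2.5, 5.0, 1.7]
width: 0.621
gripper_force: 29.8
rows: [-0.0033  0.0006  0.0002] [ 0.004  -0.0008  0.0028] | at [0.5994 0.0916 0.1005] t 17.4667
[2.4581 4.9752 1.7021] [-2.7296  5.099  -0.492 ] [ 1.0557 -0.4986  0.557 ]
```

```bash
python3 inch.py '0 0 0 -0.0005 0.001 0 0.4;0 0 0 -0.0005 0.0015 0.001 0.4; 0 0 0 -0.0005 0.0015 0.002 0.4;0 0 0 -0.0005 0.0015 0.0025 0.4;0 0 0 -0.0005 0.0015 0.0025 0.4'
python3 inch.py '0 0 0 0 0 0 0.4;0 0 0 0 0 0 0.4'|tail -3
python3 - <<'E'
from h import *
delta(*seat2(0,0)); s=env.sense(); print((R.from_rotvec(s["eef_rot"]).inv()).apply(s["contact_force"]),s["moment"])
E
```

```text
t: 17.88
eef_pos: [0.6007, 0.0919, 0.0981]
eef_rot: [0.074, 2.652, -0.024]
contact_force: [2.3, 2.6, 1.1]
width: 0.62
gripper_force: 29.9
contact_force: [2.4, 2.5, -0.8]
width: 0.62
gripper_force: 29.8
rows: [-0.005  -0.0003 -0.0004] [ 0.0039 -0.0013  0.0002] | at [0.6006 0.092  0.0981] t 18.05
[-1.6503  2.671   1.7281] [ 0.7231 -0.257   0.3822]
```

```bash
python3 inch.py '0 0 0 0 0.0008 0 0.4;0 0 0 0 0.001 0.0007 0.4; 0 0 0 0 0.001 0.0015 0.4;0 0 0 0 0.001 0.002 0.4;0 0 0 0 0.001 0.002 0.4'
python3 inch.py '0 0 0 0 0 0 0.4;0 0 0 0 0 0 0.4'|tail -3
python3 - <<'E'
from h import *
delta(*seat2(0,0)); s=env.sense(); print((R.from_rotvec(s["eef_rot"]).inv()).apply(s["contact_force"]),s["moment"])
E
```

```text
t: 18.47
eef_pos: [0.6018, 0.0922, 0.0977]
eef_rot: [0.075, 2.65, -0.027]
contact_force: [-7.4, -1.0, 16.0]
width: 0.62
gripper_force: 29.9
contact_force: [-7.5, -0.8, 16.6]
width: 0.621
gripper_force: 29.9
rows: [-0.0068  0.002  -0.0006] [ 0.0047 -0.0016 -0.0008] | at [0.6018 0.0922 0.0977] t 18.6333
[ -1.2706  -1.3782 -18.189 ] [-0.0178  0.1547 -0.0933]
```

It's seated on both ledge and rails. I'll take off the pressing force, then open gradually.

```bash
python3 inch.py '0 0 0 0 0 -0.0008 0.4;0 0 0 0 0 -0.0012 0.4; 0 0 0 0 0 -0.0012 0.4;0 0 0 0 0 -0.0012 0.4'|tail -3
python3 inch.py '0 0 0 0 0 0 0.66;0 0 0 0 0 0 0.68; 0 0 0 0 0 0 0.72;0 0 0 0 0 0 0.76;0 0 0 0 0 0 0.8'
python3 inch.py '0 0 0 0 0 0 0.85;0 0 0 0 0 0 0.85; 0 0 0 0 0 0 0.85'
python3 - <<'E'
from h import *
delta(*seat2(0,0)); s=env.sense(); print((R.from_rotvec(s["eef_rot"]).inv()).apply(s["contact_force"]),s["moment"])
b=env.get_image("wrist")[:,:,::-1];a=env.get_image("scene")[:,:,::-1]
cv2.imwrite("pics/p3.png",np.hstack([cv2.resize(a[150:250,190:290],(390,384),interpolation=2),b[:,60:450]]))
E
```

```text
contact_force: [0.1, -0.6, 3.5]
width: 0.621
gripper_force: 29.9
t: 19.38
eef_pos: [0.601, 0.093, 0.0974]
eef_rot: [0.074, 2.652, -0.024]
contact_force: [0.3, 0.5, -0.2]
width: 0.79
gripper_force: 0.0
t: 19.63
eef_pos: [0.6012, 0.0931, 0.0977]
eef_rot: [0.074, 2.652, -0.024]
contact_force: [0.6, 0.8, -1.0]
width: 0.852
gripper_force: 0.0
rows: [-0.0048  0.0002 -0.0003] [ 0.0041 -0.0024 -0.0005] | at [0.6012 0.0931 0.0977] t 19.6333
[-0.0516  0.8081  1.172 ] [ 0.0435  0.2399 -0.0105]
```

View pics/p3.png

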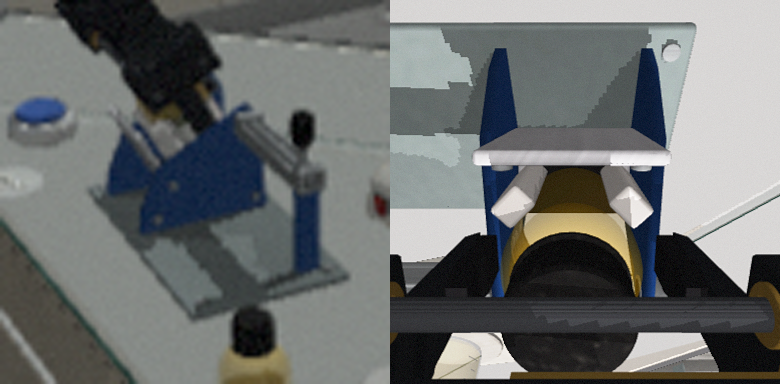

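The jar lies in the V on the ledge, with the fingers clear on both sides. Retreating along the tool axis.

```bash
python3 inch.py '0 0 0 0 0 -0.01 0.85;0 0 0 0 0 -0.025 0.9; 0 0 0 0 0 -0.05 0.9;0 0 0 0 0 -0.08 0.9;0 0 0 0 0 -0.11 0.9'
python3 inch.py '0 0 0 0 0 -0.03 0.9;0 0 0 0 0 -0.05 0.9; 0 0 0 0 0 -0.05 0.9;0 0 0 0 0 -0.05 0.9'
python3 - <<'E'
from h import *
x=np.load("stand.npy");print(env.sense()["joints"])
delta(st((.039,-.148,.24)),down(x[2])*R.from_euler("z",np.pi))
E
```

```text
t: 20.15
eef_pos: [0.5486, 0.0965, 0.1952]
eef_rot: [0.073, 2.653, -0.024]
contact_force: [-0.5, -0.1, 0.5]
width: 0.896
gripper_force: 0.0
t: 20.48
eef_pos: [0.5266, 0.0976, 0.2399]
eef_rot: [0.075, 2.649, -0.025]
contact_force: [-0.1, -0.0, -0.4]
width: 0.899
gripper_force: 0.0
[ 0.2437  0.207  -0.701   2.1901  0.838   0.4845  0.4026]
rows: [-0.0052  0.4914 -0.0021] [-0.0972 -0.1505  0.0526] | at [0.5266 0.0976 0.2399] t 20.4833
```

```bash
python3 inch.py '0 0.1 0 -0.02 -0.03 0 0.6;0 0.2 0 -0.04 -0.06 0.01 0.6; 0 0.3 0 -0.06 -0.09 0.025 0.6;0 0.4 0 -0.08 -0.12 0.04 0.6;0 0.49 0 -0.097 -0.15 0.05 0.6'
python3 inch.py '0 0 0 0 0 0 0.6;0 0 0 0 0 0 0.6;0 0 0 0 0 0 0.6'
python3 - <<'E'
from h import *
x=np.load("stand.npy");r=down(x[2])*R.from_euler("z",np.pi)
delta(st((.039,-.148,.12)),r)
C=cam("scene")
im=env.get_image("scene")[:,:,::-1];b=env.get_image("wrist")[:,:,::-1]
print(proj("wrist",st((.039,-.148,.149))))
cv2.imwrite("pics/p4.png",np.hstack([cv2.resize(im[150:250,190:290],(390,384),interpolation=2),b[:,60:450]]))
E
```

```text
t: 20.9
eef_pos: [0.6177, -0.0453, 0.2407]
eef_rot: [-0.09, -3.139, 0.006]
contact_force: [2.3, -0.2, 0.4]
width: 0.601
gripper_force: 0.0
t: 21.15
eef_pos: [0.6165, -0.0422, 0.2388]
eef_rot: [0.09, 3.138, -0.006]
contact_force: [-0.6, 0.4, -0.2]
width: 0.598
gripper_force: 0.0
rows: [-0.0038  0.0021 -0.0032] [-0.0125 -0.0157  0.1189] | at [ 0.6165 -0.0422  0.2388] t 21.15
[223.6023 214.3408]
```

View pics/p4.png

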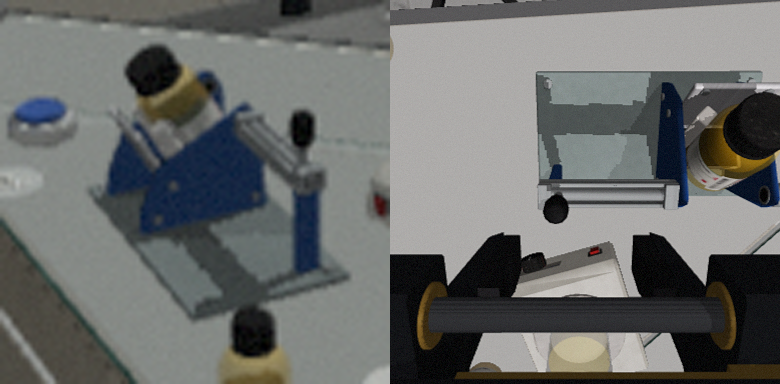

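The jar is seated, leaning in the V, and the knob is where predicted (wrist about 225,207). That is 12 pictures viewed, two over the 10 allowed, so from here I'll use numbers only. Next I grip the knob and slide the bolt home.

```bash
python3 inch.py '0 0 0 -0.0125 -0.0157 0 0.6; 0 0 0 -0.0125 -0.0157 0.03 0.6;0 0 0 -0.0125 -0.0157 0.06 0.6;0 0 0 -0.0125 -0.0157 0.075 0.6;0 0 0 -0.0125 -0.0157 0.075 0.6'
python3 inch.py '0 0 0 0 0 0 0.6;0 0 0 0 0 0 0.6'
python3 - <<'E'
from h import *
x=np.load("stand.npy");r=down(x[2])*R.from_euler("z",np.pi)
delta(st((.039,-.148,.12)),r)
E
```

```text
t: 21.67
eef_pos: [0.6258, -0.0584, 0.1641]
eef_rot: [-0.085, -3.14, 0.009]
contact_force: [-0.9, -0.1, 0.0]
width: 0.599
gripper_force: 0.0
t: 21.83
eef_pos: [0.6297, -0.0584, 0.1688]
eef_rot: [0.087, 3.133, -0.008]
contact_force: [0.1, -0.4, 0.5]
width: 0.595
gripper_force: 0.0
rows: [-0.0046  0.008  -0.0015] [ 0.0018 -0.0004  0.0488] | at [ 0.6297 -0.0584  0.1688] t 21.8333
```

```bash
python3 inch.py '0 0 0 0.001 0 0.02 0.6; 0 0 0 0.001 0 0.04 0.6;0 0 0 0.001 0 0.048 0.6;0 0 0 0.001 0 0.048 0.6;0 0 0 0.001 0 0.048 0.4'
python3 inch.py '0 0 0 0 0 0 0.1;0 0 0 0 0 0 0.1;0 0 0 0 0 0 0.1;0 0 0 0 0 0 0.1;0 0 0 0 0 0 0.1'
python3 inch.py '0 0 0 0 0 0 0.1;0 0 0 0 0 0 0.1'
python3 - <<'E'
from h import *
x=np.load("stand.npy");r=down(x[2])*R.from_euler("z",np.pi)
delta(st((.039,-.148+.08,.12)),r)
E
```

```text
t: 22.25
eef_pos: [0.6288, -0.0592, 0.12]
eef_rot: [0.089, 3.134, -0.007]
contact_force: [0.1, 0.5, -0.5]
width: 0.548
gripper_force: 0.0
t: 22.67
eef_pos: [0.6287, -0.0583, 0.1194]
eef_rot: [0.088, 3.134, -0.005]
contact_force: [0.3, 1.7, 1.3]
width: 0.211
gripper_force: 30.0
t: 22.83
eef_pos: [0.6287, -0.0585, 0.1194]
eef_rot: [0.088, 3.134, -0.006]
contact_force: [-0.4, 2.9, 3.7]
width: 0.208
gripper_force: 30.0
rows: [-0.0034  0.0063 -0.0021] [ 0.0005  0.0795 -0.0009] | at [ 0.6287 -0.0585  0.1194] t 22.8333
```

```bash
python3 inch.py '0 0 0 0 0.015 0 0.1;0 0 0 0 0.03 0 0.1;0 0 0 0 0.045 0 0.1;0 0 0 0 0.06 0 0.1;0 0 0 0 0.07 0 0.1'
python3 inch.py '0 0 0 0 0.004 0 0.1;0 0 0 0 0.008 0 0.1;0 0 0 0 0.01 0 0.1;0 0 0 0 0.011 0 0.1;0 0 0 0 0.011 0 0.1'
python3 - <<'E'
from h import *
x=np.load("stand.npy");r=down(x[2])*R.from_euler("z",np.pi)
delta(st((.039,-.148+.08,.12)),r)
E
```

```text
t: 23.25
eef_pos: [0.6325, 0.011, 0.1193]
eef_rot: [0.089, 3.135, -0.009]
contact_force: [-2.8, -1.2, 8.4]
width: 0.212
gripper_force: 30.0
t: 23.67
eef_pos: [0.6331, 0.0211, 0.1193]
eef_rot: [0.09, 3.135, -0.009]
contact_force: [-1.7, -0.4, 8.6]
width: 0.206
gripper_force: 30.0
rows: [-0.0056  0.0057 -0.0029] [ 0.0004 -0.0003 -0.0007] | at [0.6331 0.0211 0.1193] t 23.6667
```

```bash
python3 inch.py '0 0 0 0 0 0 0.3;0 0 0 0 0 0 0.4;0 0 0 0 0 0 0.5;0 0 0 0 0 0 0.5;0 0 0 0 0 -0.015 0.5'
python3 inch.py '0 0 0 0 0 -0.03 0.5;0 0 0 0 0 -0.06 0.5;0 0 0 0 0 -0.09 0.5;0 0 0 0 0 -0.12 0.5;0 0 0 0 0 -0.15 0.5'
python3 inch.py '0 0 0 0 0.03 0 0.5;0 0 0 0 0.03 0 0.5;0 0 0 0 0.03 0 0.5;0 0 0 0 0.03 0 0.5;0 0 0 0 0.03 0 0.5'
python3 - <<'E'
from h import *
im=env.get_image("wrist");cv2.imwrite("pics/end.png",im[:,:,::-1]);sc=env.get_image("scene")
cv2.imwrite("pics/ends.png",sc[:,:,::-1])
g=cv2.cvtColor(im,cv2.COLOR_RGB2GRAY);m=(g<45).astype(np.uint8);m[235:]=0
n,l,S,c=cv2.connectedComponentsWithStats(m)
for i in range(1,n):
    if 150<S[i][4]<8000: print(S[i],c[i])
for t in (.07,.08): print("knob pred",proj("wrist",st((.039,-.148+t,.14))))
cz=np.array([-np.sin(T),0,np.cos(T)])
for d in (.086,.108): print("cap pred",proj("wrist",st(np.array([.02,0,.055])+cz*d)),proj("scene",st(np.array([.02,0,.055])+cz*d)))
gs=cv2.cvtColor(sc,cv2.COLOR_RGB2GRAY);m=(gs<50).astype(np.uint8);m[:150]=0;m[250:]=0;m[:,:190]=0;m[:,290:]=0
n,l,S,c=cv2.connectedComponentsWithStats(m)
for i in range(1,n):
    if S[i][4]>25: print("scene",S[i],c[i])
print("knob scene",proj("scene",st((.039,-.068,.14))))
E
```

```text
t: 24.08
eef_pos: [0.6306, 0.0208, 0.131]
eef_rot: [-0.089, -3.14, 0.009]
contact_force: [-0.7, -0.1, -0.9]
width: 0.501
gripper_force: 0.0
t: 24.5
eef_pos: [0.6317, 0.0224, 0.2861]
eef_rot: [0.089, 3.135, -0.007]
contact_force: [0.2, -0.6, -0.5]
width: 0.503
gripper_force: 0.0
t: 24.92
eef_pos: [0.6334, 0.0511, 0.2828]
eef_rot: [0.09, 3.136, -0.008]
contact_force: [0.8, 0.2, 0.0]
width: 0.5
gripper_force: 0.0
[243  72   7 109 583] [246.0961 123.4082]
[ 266   76   64  105 3492] [300.4101 115.2385]
[203 168  23  25 411] [213.4891 179.8783]
knob pred [201.5022 180.9205]
knob pred [212.8101 180.8965]
cap pred [290.8672 111.0684] [230.0186 169.5685]
cap pred [294.3198  98.9975] [226.7239 164.652 ]
scene [222 162  14  13 124] [228.7177 168.1613]
scene [253 170   6   9  42] [255.7381 173.6667]
scene [218 180  40  31 714] [238.4804 196.6359]
scene [266 200   6  21 101] [268.0495 210.3564]
scene [250 229  10  14 116] [254.3017 236.0603]
knob scene [255.4613 171.1654]
```

The knob matches 80 mm of travel to within 1 px, and the cap sits within about 1 px of the seated prediction. The gripper is clear, so I'm handing in.

```bash
python3 -c "
from station import env
print(env.sign_off())"
```

```text
the job is handed in; nothing more can be done
None
```

The jar is seated in the cradle with the bolt home and the gripper clear, and the job was handed in at about 25 s with no verdict returned; I viewed 12 pictures, two over the limit of 10.

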